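Open the cap hopper's slide gate and switch its vibrator on

ROBOT

A 6-joint arm with a two-finger parallel gripper is mounted at the origin on the work surface. World frame = base frame: x ahead of the robot, y to its left, z up, the work surface at z = 0. Lengths are in m, angles in rad, forces in N, time in s.
With the tool pointing down it reaches from about 0.4 to 0.925 m from the base axis. Payload 12.5 kg.
Tool frame: the origin (TCP) lies midway between the tips of the shut fingers; the grasp point (between the pads) lies 19 mm behind it (arm.pinch_z is the distance from the TCP to the grasp point, in m); z points along the fingers, y is the line along which they close (so a half turn about z gives the same grasp; the last joint's range is limited). The gripper opens to 95 mm and grips with 3 to 60 N. Pads are 20 mm wide; open, the fingers measure 119 mm over their backs; the gripper's body (75 mm by 180 mm) begins 59 mm behind the grasp point.
Start: joints at [-1.226, 0.491, 1.559, -0, 1.092, -0.106], TCP at [0.272, -0.563, 0.215] pointing down, gripper open.
Joint ranges: [-3.1, 3.1], [-0.84, 2.19], [0.05, 2.79], [-1.13, 4.28], [0.06, 2.93], [-2.69, 2.69]. Speed limits (rad/s): [2.22, 2.22, 2.79, 3.14, 3.14, 3.14].

INTERFACE

Orientations are given as [roll, pitch, yaw] about the fixed x, y, z axes, in that order (R = Rz(yaw) Ry(pitch) Rx(roll)).
In Python, from bench import arm gives the robot as it stands.
- The arm moves only by the tool jog_arm, never from a script. Its argument "motion" is a list of rows, each a list of 7 numbers: the closure in counts, from 0 (fully open) to 255 (shut), then the shift along the tool's x, y, z in cm, then the turn, a rotation vector about the tool's x, y, z in degrees. A call has exactly 8 rows; each row shifts and turns the commanded pose from where the row before left it, along the tool's axes as they then stand; what a row does not reach is not made up. A row lasts 1/10 s, in which the tool goes at most 50 mm and 8.59 degrees, less where a joint would pass 70% of its speed; a pose out of reach is approached as far as the arm can. A call with a gripper value outside its range is refused whole. The fingers move at their own pace and stop on an object; "grip_force" is the grip in N (left out, the last holds). Time passes only in rows, so rows that do not move let the fingers close, or fill a call up. It gives the time, the measured TCP pose, the force, the opening and the grip force at its end, in the units of the state.
- arm.get_state(): the state, without advancing time (a new reading comes with each control period).
- arm.capture(name): name is "side" or "top"; returns a dict with "frame" (400x640x3 uint8, red, green, blue), "fx", "fy", "cx", "cy" (pixels), "distortion" ([k1, k2, p1, p2, k3] as OpenCV has them; the pictures are not rectified), "world_to_cam" (4x4, takes a point from world to camera coordinates). Camera axes: x right, y up, looking along -z (the intrinsics and any distortion apply to the point x, -y, -z); pixel columns grow to the right and rows downward; lengths in m; the calibration is good to about 2 mm. A picture is of the moment at which its call begins. There is no depth.
- arm.hand_in(): hands the job in; it is judged then, once.
Trained networks look in a picture, given as the dict that the camera call returned (one of the last four; its "shot" number tells which), for a name from the list of things; names that differ only in an ending like _2 or _b are one class to them, and where a whole thing is asked for, a point or a joint stands for the part that bears it (a point fixed in the world has none). Each returns a list of dicts, best first, with "confidence" (0 to 1); they miss things now and then, are a little off and sometimes report something else, mostly with a low value. They report only what shows in the picture. A call takes as long as a camera call.
- arm.boxes_of(name, picture): "bbox" ([left, top, right, bottom] in pixels, round what is visible of it).
- arm.tip_of(name, picture): "at" ([column, row] in pixels: a listed point, or the origin of a listed thing).
The state is a dict: "t": time; "joint_pos": joint angles; "joint_vel": joint speeds; "tau": joint torques, N m; "tcp_pos": TCP position; "orientation": TCP orientation; "force": force on the tool from outside, world axes, zero at the start; "moment": the same for the moment, N m; "finger_gap": finger opening in m; "gripper_force": force on a finger pad.
Only numpy, scipy, OpenCV 4.12 (cv2) and the standard library are available. Lean on these libraries where they do the work, as an engineer would, in place of code of your own. Each camera call takes 0.05 s, during which the arm holds its last target. There are 200 camera calls.

TASK

The emptied vial-cap hopper is to be shaken clear of leftovers: draw its slide gate (the one with the orange grip) all the way out to the end stop, and only then flip the bat toggle on the switch box over to the green (on) side. Let go of everything at the end, and leave the other things on the bench where they are.

Things in the scene. Friction and masses are not known exactly. Their poses are not given: they have to be found in the camera images.
- feeder: Vial-cap feeder, fixed: grey base 240 x 200 mm, 110 x 110 mm square steel throat (front face 55 mm from the origin on the -x side, 75 to 160 mm high), on it a cone and round lidded steel hopper, 367 mm high in all. Origin: on the table under the hopper's centre, z up. The slide gate comes out of the throat level, along this body's own -x axis, 130 mm above the table. A chute slopes down on the +x side.
- hopper_rim (a point): Centre of the hopper's lower rim, 225 mm above the table, over the feeder's origin. Hopper 224 mm in diameter from here up to 325 mm (lid 232 mm). Its rim overhangs the closed gate's grip, 95 mm above the grip's centre: a gripper body coming straight down would strike it, so come in leaning outwards (gripper's body away from the hopper), about 40 degrees from vertical.
- gate_grip (a point): Centre of the orange upright grip on the end of the aluminium slide gate: block 18 mm thick (along the feeder's y), 32 mm long (along its x), 48 mm high, free on both sides. The gate plate, 90 mm wide, 6 mm thick, ends 42 mm behind this point; a stem 14 mm wide joins them. Gate closed: this point is 110 mm from the feeder's origin along its -x, 130 mm up. Moves with the gate; axes as the feeder's.
- gate (a joint): How far the slide gate is drawn out, m: 0 fully closed, 0.090 against its end stop. It starts 0 to 0.012 out. Slides with about 4 N of friction and stays where it is left.
- switch_box: Vibrator switch box, fixed to the table: light grey box with dark top, 150 (x) x 120 (y) x 70 mm high, origin under its centre, z up. A steel bat toggle stands in the middle of its top; it swings in the box's x-z plane. White dot on the -x side of the top = off, green dot on the +x side = on.
- toggle_pivot (a point): Pivot of the bat toggle, 72 mm above the table at the middle of the switch box's top; its axes are the box's (x points from the off side to the on side).
- toggle_tip (a point): Tip of the bat toggle, 75 mm from the pivot; bat 10 mm thick at the foot, 18 mm near the tip. It leans 0.5 rad (29 degrees) to the box's -x side when off, 0.5 rad to the +x side when on.
- toggle (a joint): Toggle angle, rad: 0 fully off (leaning to the white dot), 0.5 upright, 1.0 fully on (leaning to the green dot). Over-centre spring: it snaps to the nearer side; about 2 N at the tip (4 N half-way up) flips it.
- catch_bin: blue open catch bin 110 x 130 x 35 mm behind the feeder, under the end of its sloping chute. Loose; leave it alone. Origin: centre of its underside.
- amber_bottle: amber glass bottle with blue cap, 72 mm diameter, 150 mm high. Loose; leave it alone. Origin: centre of its underside.
- white_jar: white jar with red lid, 76 mm diameter, 85 mm high. Loose; leave it alone. Origin: centre of its underside.
- dish: low white ceramic dish, 100 mm diameter, 22 mm high, standing on the table on the side where the gate comes out (the gate passes well above it). Loose; leave it alone. Origin: centre of its underside.
- vial_rack: blue vial rack 160 x 70 x 35 mm with small capped vials (53 mm high in all). Loose; leave it alone. Origin: centre of its underside.
- screwdriver: red-handled screwdriver, 200 mm long, lying on the table. Loose; leave it alone. Origin: on its axis line, underside.

How it is judged:
By the outcome, as a careful person would: the job done as asked, in the order asked, and still so for the second after the job is handed in, with the robot touching nothing.
It also fails if it takes over 51 s, if anything falls off the work surface, if the arm or the gripper's body presses on something with over 40 N, if the wrist force passes 120 N, or if a joint passes its speed limit or range.

## Working session

There is one attempt and no reset: what is moved stays moved. The work goes in short steps, Python scripts to look and compute and a tool call to move; the robot and the scene stay as the last step left them, time stands still between calls to the robot, and variables do not carry over. Pictures are saved under pics/ and viewed, at most 10 in all, crops included, and the job is handed in when it is done.

Besides the shell and the picture viewer there is one more tool, called as name(argument=value, ...) on one line, values as JSON. jog_arm: Moves the arm, as the interface text tells. Its arguments: {"type":"object","properties":{"motion":{"type":"array"},"grip_force":{"type":"number"}},"required":["motion"]}

```bash
mkdir -p pics; ls
cat > h.py <<'E'
import numpy as np, cv2
from bench import arm
from scipy.spatial.transform import Rotation as R
from scipy.optimize import least_squares
def KD(c): return np.array([[c["fx"],0,c["cx"]],[0,c["fy"],c["cy"]],[0,0,1.]]),np.array(c["distortion"],float)
def proj(c,P):
    P=np.atleast_2d(P); M=np.array(c["world_to_cam"]); q=P@M[:3,:3].T+M[:3,3]
    q=q*[1,-1,-1]; K,D=KD(c)
    return cv2.projectPoints(q.reshape(-1,1,3),np.zeros(3),np.zeros(3),K,D)[0].reshape(-1,2)
def ray(c,uv):
    K,D=KD(c); x=cv2.undistortPoints(np.array([[uv]],float),K,D).ravel()
    M=np.array(c["world_to_cam"]); d=M[:3,:3].T@np.array([x[0],-x[1],-1]); return -M[:3,:3].T@M[:3,3],d
def onz(c,uv,z):
    o,d=ray(c,uv); return o+d*(z-o[2])/d[2]
def save(n,im): cv2.imwrite("pics/"+n+".png",im[:,:,::-1])
E
python3 - <<'E'
from h import *
s=arm.get_state(); print(s)
for n in("side","top"):
    c=arm.capture(n); save(n+"0",c["frame"])
    print(n,ray(c,(320,200)))
    for k,z in dict(feeder=0,hopper_rim=.225,gate_grip=.13,switch_box=0,toggle_pivot=.072,toggle_tip=.072+.0658,amber_bottle=0,white_jar=0,dish=0,vial_rack=0,screwdriver=0,catch_bin=0).items():
        print(k,[(np.round(a["at"],1).tolist(),round(a["confidence"],2),np.round(onz(c,a["at"],z),3).tolist()) for a in arm.tip_of(k,c)[:2]])
E
```

```text
pics
{'t': 0.0, 'joint_pos': array([-1.22560540e+00,  4.91542954e-01,  1.55943689e+00, -1.19376241e-05,
        1.09163866e+00, -1.05585345e-01]), 'joint_vel': array([-5.84908822e-04, -1.48915668e-03,  7.38212263e-05, -1.23100313e-04,
       -1.09636056e-03,  9.92652404e-04]), 'tau': array([ 1.60605767e-03, -6.12636995e+01, -2.58178782e+01,  6.92846999e-02,
        4.81797033e-02, -9.47709896e-05]), 'tcp_pos': array([ 0.27224086, -0.56234572,  0.21407637]), 'orientation': array([-3.14057141e+00, -9.75843235e-05,  4.50781727e-01]), 'force': array([ 0.772233  , -1.20888131, -0.02980748]), 'moment': array([ 0.03890056,  0.05380162, -0.04026147]), 'gripper_force': 0.0, 'finger_gap': 0.0952244491466257}
side (array([-0.71007938,  0.23004697,  1.1456644 ]), array([ 0.79752684, -0.12851088, -0.58974567]))
feeder [([256.4, 242.5], 0.86, [0.625, 0.25, 0.0])]
hopper_rim []
gate_grip [([287.1, 215.8], 0.53, [0.594, 0.135, 0.13])]
switch_box [([428.1, 260.3], 0.83, [0.425, -0.326, 0.0])]
toggle_pivot [([428.6, 241.6], 0.96, [0.441, -0.324, 0.072])]
toggle_tip [([425.0, 231.4], 0.6, [0.42, -0.296
[... 441 characters left out ...]
404651]))
feeder [([273.8, 193.6], 0.2, [0.604, 0.147, 0.0])]
hopper_rim []
gate_grip [([273.7, 194.1], 0.47, [0.587, 0.138, 0.13])]
switch_box [([436.4, 249.3], 0.57, [0.44, -0.324, 0.0])]
toggle_pivot [([445.7, 248.7], 0.83, [0.441, -0.331, 0.072]), ([470.1, 167.8], 0.54, [0.667, -0.409, 0.072])]
toggle_tip [([435.0, 249.3], 0.56, [0.439, -0.283, 0.138])]
amber_bottle [([349.2, 141.1], 0.72, [0.759, -0.074, 0.0])]
white_jar [([406.7, 146.4], 0.63, [0.743, -0.245, 0.0])]
dish [([362.9, 201.9], 0.69, [0.579, -0.111, 0.0])]
vial_rack [([470.4, 169.6], 0.82, [0.674, -0.435, 0.0])]
screwdriver [([362.2, 265.2], 0.58, [0.396, -0.107, 0.0])]
catch_bin [([161.4, 183.2], 0.68, [0.637, 0.478, 0.0])]
```

View pics/side0.png

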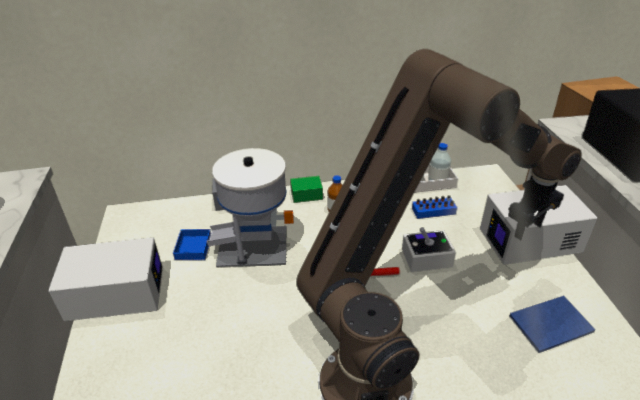

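View pics/top0.png

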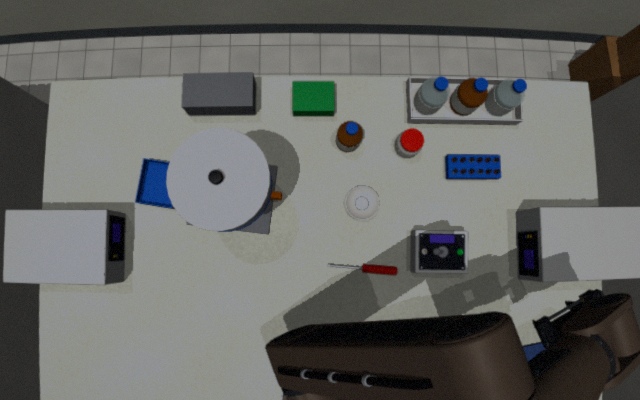

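Side view: feeder at about (250,215), with the orange grip at (288,216) pointing right, and the switch box at (428,250). Top view: grip at (277,196), pointing right (world -y) next to the dish at (362,202). On the switch box at (441,251) the white dot is on the left and the green dot on the right. I'll zoom in next.

Run:
```python
import cv2,numpy as np
s=cv2.imread("pics/side0.png");t=cv2.imread("pics/top0.png")
f=lambda im,x,y:cv2.resize(im[y:y+50,x:x+66],(400,300),interpolation=cv2.INTER_CUBIC)
# origins: side grip (255,195) side box (396,225) top grip (235,170) top box (408,225)
m=np.vstack([np.hstack([f(s,240,200),f(s,396,225)]),np.hstack([f(t,235,185),f(t,408,225)])])
cv2.imwrite("pics/mosaic.png",m)
from scipy.ndimage import label
for n,im in(("side",s),("top",t)):
    h=cv2.cvtColor(im,cv2.COLOR_BGR2HSV)
    for nm,lo,hi in(("orange",(6,150,120),(22,255,255)),("green",(45,120,80),(85,255,255)),("darktop",(0,0,0),(180,255,60))):
        k,l,st,ce=cv2.connectedComponentsWithStats(cv2.inRange(h,lo,hi))
        print(n,nm,[(st[i].tolist(),ce[i].round(1).tolist()) for i in range(1,k) if 6<st[i][4]<900 and 100<st[i][0]<480 and 120<st[i][1]<280][:6])
```

```text
side orange [([329, 185, 11, 10, 67], [334.4, 188.8]), ([284, 211, 9, 4, 18], [288.4, 211.8])]
side green [([291, 176, 31, 16, 390], [305.7, 183.6]), ([441, 238, 5, 5, 16], [443.4, 240.1])]
side darktop [([352, 147, 26, 40, 337], [364.4, 166.6]), ([244, 158, 9, 8, 61], [247.8, 161.3]), ([333, 189, 25, 37, 310], [344.0, 206.5]), ([242, 228, 5, 4, 8], [244.5, 229.2]), ([238, 229, 48, 36, 598], [261.4, 246.3]), ([310, 228, 28, 50, 395], [321.5, 250.7])]
top orange []
top green [([458, 250, 5, 4, 19], [459.9, 251.6])]
top darktop [([344, 122, 18, 18, 75], [354.3, 130.8]), ([337, 135, 23, 16, 71], [347.7, 143.5]), ([446, 156, 2, 23, 37], [446.4, 168.3]), ([452, 157, 5, 5, 19], [454.2, 159.2]), ([460, 157, 6, 5, 21], [462.5, 159.1]), ([469, 157, 5, 5, 16], [471.3, 158.9])]
```

View pics/mosaic.png

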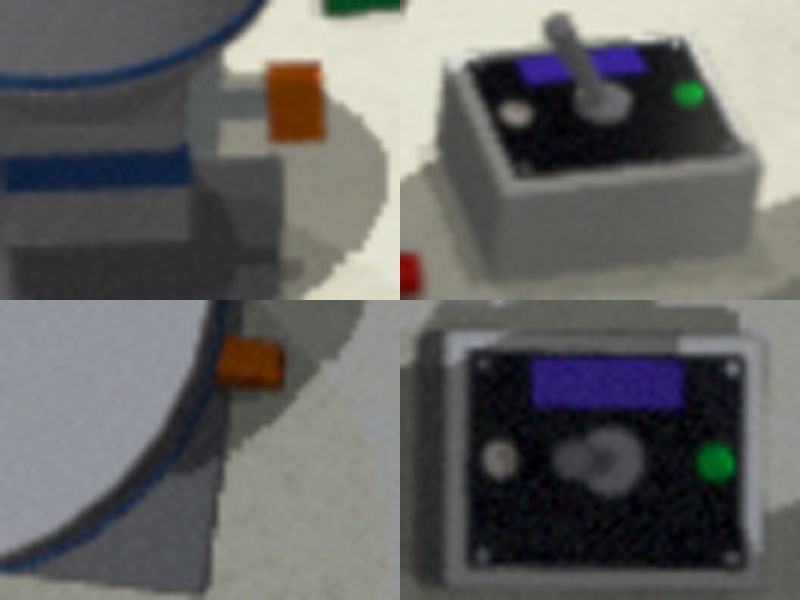

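Mosaic: in the side view the grip face spans (284,210)–(293.5,223). In the top view its upper face spans (271.5,191)–(282,199.5). The toggle leans towards the white dot at (424.5,251.6), away from green at (460,252). Next I'll fit the poses.

```bash
cat > fit.py <<'E'
from h import *
S=arm.capture("side");T=arm.capture("top")
rz=lambda a:R.from_euler("z",a).as_matrix()
# lid outline in top view
h=cv2.cvtColor(T["frame"],cv2.COLOR_RGB2GRAY)[120:240,155:285]
m=cv2.inRange(T["frame"][120:240,155:285],(140,140,140),(190,190,200))
cs=max(cv2.findContours(cv2.morphologyEx(m,cv2.MORPH_OPEN,np.ones((9,9))),0,1)[0],key=cv2.contourArea)
e=cv2.fitEllipse(cs); print("lid ellipse",e[0][0]+155,e[0][1]+120,e[1])
for z in(.33,.35): print(onz(T,(e[0][0]+155,e[0][1]+120),z).round(4))
ang=np.linspace(0,2*np.pi,60)
# box
tc=[((-.075,.06),(415.4,230.5)),((.075,.06),(468.2,231.6)),((-.075,-.06),(415.4,271.5)),((.075,-.06),(467.7,272))]
sc=[((-.075,.06),(403.4,235.3)),((-.075,-.06),(414.2,256.7)),((.075,-.06),(455.4,251.7)),((.075,.06),(443.5,231.3))]
def fb(p):
    W=lambda q:np.c_[np.array(q)@rz(p[2])[:2,:2].T+p[:2],np.full(len(q),.07)]
    return np.r_[proj(T,W([a for a,_ in tc]))-[b for _,b in tc],proj(S,W([a for a,_ in sc]))-[b for _,b in sc]].ravel()
r=least_squares(fb,[.44,-.325,-1.57],loss="soft_l1");print("box",r.x.round(4),fb(r.x).round(1))
# grip
g=[(T,(.016,.009,.024),(271.5,191.3)),]
tp=[((-.016,.009,.024),(281.9,192)),((-.016,-.009,.024),(281.5,199.5))]
sp=[((.016,-.009,.024),(284.2,210.2)),((-.016,-.009,.024),(293.1,210.7)),((-.016,-.009,-.024),(293.6,223.1)),((.016,-.009,-.024),(284.6,222.8))]
def fg(p):
    f=lambda L:np.array([a for a,_ in L])@rz(p[2]).T+[p[0],p[1],.13]
    return np.r_[proj(T,f(tp))-[b for _,b in tp],proj(S,f(sp))-[b for _,b in sp]].ravel()
for y0 in (1.4,):
    r=least_squares(fg,[.59,.137,y0],loss="soft_l1");print("grip",r.x.round(4),fg(r.x).round(1))
E
python3 fit.py
```

```text
lid ellipse 212.5251579284668 181.92347717285156 (96.97356414794922, 126.34005737304688)
[0.5911 0.2595 0.33  ]
[0.5882 0.2555 0.35  ]
box [ 0.4335 -0.3216 -1.5933] [ 0.1 -1.2  0.2 -1.6  0.   1.6  0.9  1.4 -1.3 -0.8 -1.9  1.3  0.6  1.2
  0.1 -1.4]
grip [0.5784 0.1308 1.427 ] [-0.5  8.7  0.9 -5.7 -0.5  1.1  0.1  0.4  0.2 -0.9 -0.1 -0.4]
```

```bash
sed -i 's/((-.016,.009,.024),(281.9/((-.016,-.009,.024),(281.9/; s/((-.016,-.009,.024),(281.5/((-.016,.009,.024),(281.5/' fit.py; sed -i '/^sp=/s/-\.009/.009/g' fit.py
cat >> fit.py <<'E'
def tri(a,b):
    (o1,d1),(o2,d2)=ray(T,a),ray(S,b)
    k=np.linalg.lstsq(np.c_[d1,-d2],o2-o1,rcond=None)[0];p,q=o1+k[0]*d1,o2+k[1]*d2
    return ((p+q)/2).round(4),np.linalg.norm(p-q).round(4)
m=cv2.inRange(cv2.cvtColor(T["frame"],7)[165:190,200:232],0,70)
k,l,st,ce=cv2.connectedComponentsWithStats(m);i=1+st[1:,4].argmax();kn=ce[i]+[200,165];print(kn)
print("knob",tri(kn,(247.8,161.3)),onz(T,kn,.36))
print("pivot",tri((443.0,251.8),(429.5,241.7)),onz(T,(443,251.8),.072),onz(S,(429.5,241.7),.072))
print("white",onz(T,(424.5,251.6),.07),onz(S,(415.2,243.8),.07),"green",onz(T,(459.9,251.6),.07),onz(S,(443.4,240.1),.07))
c=cv2.HoughCircles(cv2.medianBlur(cv2.cvtColor(T["frame"],7),3),cv2.HOUGH_GRADIENT,1,60,param1=60,param2=20,minRadius=44,maxRadius=58)
print(c[0][:3], [onz(T,q[:2],.345).round(4) for q in c[0][:3]])
print("tip", tri((429.5+.5,251.5),(421.7,228.5)))
E
python3 fit.py|tail -n +4
```

```text
box [ 0.4335 -0.3216 -1.5933] [ 0.1 -1.2  0.2 -1.6  0.   1.6  0.9  1.4 -1.3 -0.8 -1.9  1.3  0.6  1.2
  0.1 -1.4]
grip [0.589  0.1269 1.1269] [ 2.5 -0.2 -0.1 -1.4 -0.4  1.4 -0.3  2.4 -0.2  1.1  0.  -0.1]
[215.70175439 176.65497076]
knob (array([0.5983, 0.2465, 0.3585]), np.float64(0.0013)) [0.59812695 0.24681196 0.36      ]
pivot (array([ 0.4322, -0.3224,  0.0787]), np.float64(0.002)) [ 0.43237762 -0.32331651  0.072     ] [ 0.43945345 -0.32701724  0.072     ]
white [ 0.43359531 -0.27184316  0.07      ] [ 0.44031431 -0.27694951  0.07      ] green [ 0.43224696 -0.3719144   0.07      ] [ 0.44062964 -0.37754825  0.07      ]
[[215.5 177.5  53. ]] [array([0.5986, 0.2501, 0.345 ])]
tip (array([ 0.4318, -0.2784,  0.1412]), np.float64(0.0187))
```

```bash
cat >> h.py <<'E'
from scipy.linalg import logm,expm
def rot(yaw,tilt): return (R.from_euler("z",yaw)*R.from_euler("x",np.pi)*R.from_euler("y",tilt)).as_matrix()
def plan(p,Rt,N):
    s=arm.get_state(); G=np.eye(4);A=np.eye(4);A[:3,:3]=R.from_euler("xyz",s["orientation"]).as_matrix();A[:3,3]=s["tcp_pos"]
    G[:3,:3]=Rt;G[:3,3]=p; L=np.real(logm(np.linalg.inv(A)@G))/N; E=expm(L)
    rv=R.from_matrix(E[:3,:3]).as_rotvec(degrees=True)
    print("N",N,"shift cm",(E[:3,3]*100).round(2),np.linalg.norm(E[:3,3])*100,"turn",rv.round(2),"path",[(A@expm(L*i))[:3,3].round(2).tolist() for i in range(0,N+1,4)])
def st():
    s=arm.get_state();print({k:np.round(s[k],3).tolist() for k in("t","joint_pos","tcp_pos","orientation","force","finger_gap","gripper_force")})
YF=1.485
FX=np.array([np.cos(YF),np.sin(YF),0])
def grasp_tcp(P,tilt=np.radians(40),back=0.):
    Rt=rot(YF,tilt); return np.array(P)+(arm.pinch_z-back)*Rt[:,2],Rt
E
sed -i '/^for y0/,$d' fit.py
cat >> fit.py <<'E'
def fj(p):
    c=np.array([p[0],p[1],0]); X=np.array([np.cos(p[2]),np.sin(p[2]),0])
    q=c-X*(.11+p[3]); return np.r_[fg([q[0],q[1],p[2]]),(proj(T,c+[0,0,.36])-[215.7,176.9]).ravel()*2,(p[2]-1.47)/.03,(p[3]-.006)/.005]
r=least_squares(fj,[.598,.2475,1.48,.006],loss="soft_l1");print(r.x,fj(r.x).round(1));p=r.x
print("grip",p[0]-np.cos(p[2])*(.11+p[3]),p[1]-np.sin(p[2])*(.11+p[3]))
E
python3 fit.py|tail -4
```

```text
0.1 -1.4]
[0.59758978 0.24675483 1.46373396 0.00710878] [ 0.6 -1.   0.2 -1.6 -0.7  3.3 -0.   2.3  0.1  1.  -0.3  1.8  0.   0.
 -0.2  0.2]
grip 0.585075771968412 0.13031658110775204
```

jog_arm(motion=[[0, 3, -3, -1.1, 0, 0, 0], [0, 3, -3, -1.1, 0, 0, 0], [0, 3, -3, -1.1, 0, 0, 0], [0, 3, -3, -1.1, 0, 0, 0], [0, 3, -3, -1.1, 0, 0, 0], [0, 3, -3, -1.1, 0, 0, 0], [0, 3, -3, -1.1, 0, 0, 0], [0, 3, -3, -1.1, 0, 0, 0]])

```text
t: 2.4
tcp_pos: [0.384, -0.2403, 0.3033]
orientation: [3.141, -0.0, 0.45]
force: [0.8, 0.3, -0.1]
finger_gap: 0.0951
gripper_force: 0.0
```

```bash
sed -i 's/YF=1.485/YF=1.475/' h.py
python3 - <<'E'
from h import *
st()
for N in (12,16): plan(*grasp_tcp([.587,.130,.13],back=.10),N)
print(grasp_tcp([.587,.130,.13],back=.10))
E
```

```text
{'t': 2.4, 'joint_pos': [-0.705, 0.149, 1.827, 0.0, 1.164, 0.415], 'tcp_pos': [0.384, -0.24, 0.303], 'orientation': [3.141, -0.0, 0.45], 'force': [0.793, 0.305, -0.127], 'finger_gap': 0.095, 'gripper_force': 0.0}
N 12 shift cm [ 2.84 -0.2   1.95] 3.455641041816002 turn [ 1.71  3.03 -4.68] path [[0.38, -0.24, 0.3], [0.48, -0.17, 0.24], [0.55, -0.06, 0.2], [0.58, 0.08, 0.19]]
N 16 shift cm [ 2.12 -0.12  1.48] 2.5921920364209123 turn [ 1.28  2.27 -3.51] path [[0.38, -0.24, 0.3], [0.46, -0.19, 0.25], [0.52, -0.11, 0.21], [0.56, -0.02, 0.19], [0.58, 0.08, 0.19]]
(array([0.58200762, 0.07804496, 0.19220281]), array([[ 7.32720549e-02,  9.95415040e-01,  6.14825542e-02],
       [ 7.62532160e-01, -9.56498745e-02,  6.39840454e-01],
       [ 6.42787610e-01,  1.66533454e-16, -7.66044443e-01]]))
```

jog_arm(motion=[[0, 2.1, -0.1, 1.5, 1.3, 2.3, -3.5], [0, 2.1, -0.1, 1.5, 1.3, 2.3, -3.5], [0, 2.1, -0.1, 1.5, 1.3, 2.3, -3.5], [0, 2.1, -0.1, 1.5, 1.3, 2.3, -3.5], [0, 2.1, -0.1, 1.5, 1.3, 2.3, -3.5], [0, 2.1, -0.1, 1.5, 1.3, 2.3, -3.5], [0, 2.1, -0.1, 1.5, 1.3, 2.3, -3.5], [0, 2.1, -0.1, 1.5, 1.3, 2.3, -3.5]])

```text
t: 3.2
tcp_pos: [0.5174, -0.1179, 0.2099]
orientation: [-3.041, -0.353, 0.929]
force: [-1.0, 1.6, 1.0]
finger_gap: 0.0951
gripper_force: 0.0
```

Run:
```python
from h import *
st()
plan(*grasp_tcp([.587,.130,.13],back=.10),8)
```

```text
{'t': 3.2, 'joint_pos': [-0.534, 0.379, 1.826, 0.421, 1.044, -0.144], 'tcp_pos': [0.517, -0.118, 0.21], 'orientation': [-3.041, -0.353, 0.929], 'force': [-0.965, 1.596, 0.951], 'finger_gap': 0.095, 'gripper_force': 0.0}
N 8 shift cm [ 2.17 -0.14  1.48] 2.6258272742741067 turn [ 1.27  2.23 -3.51] path [[0.52, -0.12, 0.21], [0.56, -0.02, 0.19], [0.58, 0.08, 0.19]]
```

jog_arm(motion=[[0, 2.15, -0.1, 1.5, 1.3, 2.2, -3.5], [0, 2.15, -0.1, 1.5, 1.3, 2.2, -3.5], [0, 2.15, -0.1, 1.5, 1.3, 2.2, -3.5], [0, 2.15, -0.1, 1.5, 1.3, 2.2, -3.5], [0, 2.15, -0.1, 1.5, 1.3, 2.2, -3.5], [0, 2.15, -0.1, 1.5, 1.3, 2.2, -3.5], [0, 2.15, -0.1, 1.5, 1.3, 2.2, -3.5], [0, 2.15, -0.1, 1.5, 1.3, 2.2, -3.5]])

```text
t: 4.0
tcp_pos: [0.5843, 0.077, 0.1893]
orientation: [-3.135, -0.695, 1.473]
force: [0.1, 0.1, -0.4]
finger_gap: 0.0953
gripper_force: 0.0
```

Run:
```python
from h import *
st()
plan(*grasp_tcp([.587,.130,.13]),8)
S=arm.capture("side");T=arm.capture("top")
f=lambda im,x,y:cv2.resize(im[y:y+75,x:x+100],(400,300),interpolation=cv2.INTER_CUBIC)
save("pre",np.hstack([f(S["frame"],240,165),f(T["frame"],240,150)]))
for c in(S,T): print(arm.tip_of("gate_grip",c)[:2])
```

```text
{'t': 4.0, 'joint_pos': [-0.282, 0.527, 1.772, 0.765, 1.139, -0.625], 'tcp_pos': [0.584, 0.077, 0.189], 'orientation': [-3.135, -0.695, 1.473], 'force': [0.131, 0.148, -0.43], 'finger_gap': 0.095, 'gripper_force': 0.0}
N 8 shift cm [ 0.03 -0.03  1.23] 1.230002348192062 turn [-0.03  0.02 -0.01] path [[0.58, 0.08, 0.19], [0.59, 0.11, 0.15], [0.59, 0.14, 0.12]]
[]
[{'at': [442.8, 250.3], 'confidence': 0.73}, {'at': [273.5, 195.3], 'confidence': 0.48}]
```

View pics/pre.png

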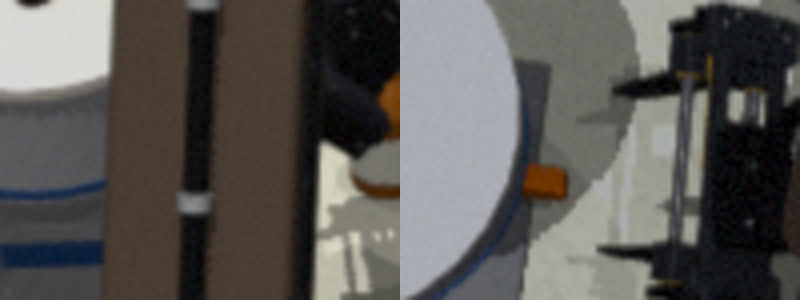

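Side view: the forearm hides the grip. Top view: fingertips at about (293,172) and (290,212.5), and the grip's upper face centred at about (276,195). I'll check the alignment.

Run:
```python
from h import *
T=arm.capture("top");s=arm.get_state()
A=R.from_euler("xyz",s["orientation"]).as_matrix()
print("tips",proj(T,[s["tcp_pos"]+A[:,1]*k for k in(.05,-.05,0)]))
X=FX;Y=np.array([-X[1],X[0],0])
print("model",proj(T,[np.array([.587,.13,.154])+a*X+b*Y for a,b in((0,0),(-.016,.009),(-.016,-.009))]))
h=cv2.cvtColor(T["frame"],cv2.COLOR_RGB2HSV)[185:207,262:290]
m=cv2.inRange(h,(3,120,70),(25,255,255)); ys,xs=np.nonzero(m);print(xs.min()+262,xs.max()+262,ys.min()+185,ys.max()+185,ys.mean()+185,len(ys))
for y,x in((ys[xs>xs.max()-5].mean()+185,xs.max()+262-2.5),): print(x,y,onz(T,(x,y),.154))
```

```text
tips [[298.82388658 172.77467503]
 [295.00455915 212.26851713]
 [296.91879498 192.42730325]]
model [[276.05769207 193.07044373]
 [281.9031243  197.09241014]
 [282.57980001 190.17712717]]
271 281 191 199 194.82666666666665 75
278.5 195.27272727272728 [0.58126301 0.1236986  0.154     ]
```

jog_arm(motion=[[0, 0.05, -0.05, 1.25, 0, 0, 0], [0, 0.05, -0.05, 1.25, 0, 0, 0], [0, 0.05, -0.05, 1.25, 0, 0, 0], [0, 0.05, -0.05, 1.25, 0, 0, 0], [0, 0, -0.05, 1.25, 0, 0, 0], [0, 0, -0.05, 1.25, 0, 0, 0], [0, 0, 0, 1.25, 0, 0, 0], [0, 0, 0, 1.1, 0, 0, 0]])

```text
t: 5.05
tcp_pos: [0.5868, 0.1413, 0.114]
orientation: [-3.134, -0.694, 1.469]
force: [-0.0, -1.0, -0.4]
finger_gap: 0.0953
gripper_force: 0.0
```

jog_arm(motion=[[160, 0, 0, 0, 0, 0, 0], [200, 0, 0, 0, 0, 0, 0], [255, 0, 0, 0, 0, 0, 0], [255, 0, 0, 0, 0, 0, 0], [255, 0, 0, 0, 0, 0, 0], [255, 0, 0, 0, 0, 0, 0], [255, 0, 0, 0, 0, 0, 0], [255, 0, 0, 0, 0, 0, 0]], grip_force=25)

```text
t: 5.85
tcp_pos: [0.5869, 0.1405, 0.115]
orientation: [-3.134, -0.694, 1.47]
force: [-1.2, 0.4, 0.4]
finger_gap: 0.0365
gripper_force: 0.0
```

jog_arm(motion=[[255, 0, 0, 0, 0, 0, 0], [255, 0, 0, 0, 0, 0, 0], [255, 0, 0, 0, 0, 0, 0], [255, 0, 0, 0, 0, 0, 0], [255, 0, 0, 0, 0, 0, 0], [255, 0, 0, 0, 0, 0, 0], [255, 0, 0, 0, 0, 0, 0], [255, 0, 0, 0, 0, 0, 0]])

```text
t: 6.65
tcp_pos: [0.5857, 0.1409, 0.1149]
orientation: [-3.132, -0.694, 1.469]
force: [-7.5, -1.7, 3.1]
finger_gap: 0.0186
gripper_force: 25.0
```

jog_arm(motion=[[255, -0.3, -0.05, -0.25, 0, 0, 0], [255, -0.6, -0.05, -0.5, 0, 0, 0], [255, -0.7, 0, -0.59, 0, 0, 0], [255, -0.7, 0, -0.59, 0, 0, 0], [255, -0.7, 0, -0.59, 0, 0, 0], [255, -0.7, 0, -0.59, 0, 0, 0], [255, -0.7, 0, -0.59, 0, 0, 0], [255, -0.7, 0, -0.59, 0, 0, 0]])

```text
t: 7.45
tcp_pos: [0.5776, 0.0751, 0.115]
orientation: [-3.129, -0.695, 1.468]
force: [-9.3, 5.7, -1.6]
finger_gap: 0.0182
gripper_force: 25.0
```

Run:
```python
from h import *
st()
```

```text
{'t': 7.45, 'joint_pos': [-0.289, 0.628, 1.839, 0.823, 1.026, -0.759], 'tcp_pos': [0.578, 0.075, 0.115], 'orientation': [-3.129, -0.695, 1.468], 'force': [-9.315, 5.662, -1.626], 'finger_gap': 0.018, 'gripper_force': 24.984}
```

jog_arm(motion=[[255, -0.15, -0.1, -0.13, 0, 0, 0], [255, -0.15, 0, -0.13, 0, 0, 0], [255, -0.15, 0, -0.13, 0, 0, 0], [255, -0.15, 0, -0.13, 0, 0, 0], [255, -0.15, 0, -0.13, 0, 0, 0], [255, -0.15, 0, -0.13, 0, 0, 0], [255, -0.15, 0, -0.13, 0, 0, 0], [255, -0.15, 0, -0.13, 0, 0, 0]])

```text
t: 8.25
tcp_pos: [0.5756, 0.0593, 0.115]
orientation: [-3.13, -0.694, 1.468]
force: [-6.1, 4.5, -4.6]
finger_gap: 0.0188
gripper_force: 25.0
```

jog_arm(motion=[[255, -0.1, -0.05, -0.09, 0, 0, 0], [255, -0.1, 0, -0.09, 0, 0, 0], [255, -0.1, 0, -0.09, 0, 0, 0], [255, -0.1, 0, -0.09, 0, 0, 0], [255, 0, 0, 0, 0, 0, 0], [255, 0, 0, 0, 0, 0, 0], [255, 0, 0, 0, 0, 0, 0], [255, 0, 0, 0, 0, 0, 0]])

```text
t: 9.05
tcp_pos: [0.5751, 0.0562, 0.1151]
orientation: [-3.13, -0.697, 1.468]
force: [5.1, 24.6, -13.3]
finger_gap: 0.0181
gripper_force: 24.9
```

End stop reached: the pull force rose to 25 N after about 85 mm of travel. Releasing.

jog_arm(motion=[[100, 0, 0, 0, 0, 0, 0], [0, 0, 0, 0, 0, 0, 0], [0, 0, 0, 0, 0, 0, 0], [0, 0, 0, 0, 0, 0, 0], [0, 0, 0, 0, 0, 0, 0], [0, 0, 0, 0, 0, 0, 0], [0, 0, 0, 0, 0, 0, 0], [0, 0, 0, 0, 0, 0, 0]])

```text
t: 9.85
tcp_pos: [0.5759, 0.0533, 0.1159]
orientation: [-3.134, -0.694, 1.469]
force: [0.1, 0.1, 0.2]
finger_gap: 0.077
gripper_force: 0.0
```

jog_arm(motion=[[0, 0, 0, -0.5, 0, 0, 0], [0, 0, 0, -1, 0, 0, 0], [0, 0, 0, -1.5, 0, 0, 0], [0, 0, 0, -2, 0, 0, 0], [0, 0, 0, -2, 0, 0, 0], [0, 0, 0, -2, 0, 0, 0], [0, 0, 0, -2, 0, 0, 0], [0, 0, 0, -2, 0, 0, 0]])

```text
t: 10.65
tcp_pos: [0.5683, -0.0308, 0.2175]
orientation: [-3.135, -0.693, 1.47]
force: [0.7, -0.1, 0.1]
finger_gap: 0.0952
gripper_force: 0.0
```

Run:
```python
from h import *
st()
T=arm.capture("top")
f=lambda im,x,y:cv2.resize(im[y:y+75,x:x+100],(400,300),interpolation=cv2.INTER_CUBIC)
save("post",f(T["frame"],240,150))
h=cv2.cvtColor(T["frame"],cv2.COLOR_RGB2HSV)[185:210,262:315]
m=cv2.inRange(h,(3,120,70),(25,255,255)); ys,xs=np.nonzero(m);print(xs.min()+262,xs.max()+262,ys.min()+185,ys.max()+185,len(ys))
# expected at full draw: feeder origin fit
c=np.array([.5976,.2468,.154]);
for q in(.085,.09): print(q,proj(T,[c-FX*(.11+q+.016),c-FX*(.11+q-.016)]))
```

```text
{'t': 10.65, 'joint_pos': [-0.466, 0.506, 1.716, 0.668, 1.287, -0.682], 'tcp_pos': [0.568, -0.031, 0.218], 'orientation': [-3.135, -0.693, 1.47], 'force': [0.746, -0.093, 0.107], 'finger_gap': 0.095, 'gripper_force': 0.0}
302 313 195 202 91
0.085 [[312.2928038  196.60656463]
 [299.90643359 195.47881322]]
0.09 [[314.22813662 196.7828837 ]
 [301.84168297 195.65493208]]
```

View pics/post.png

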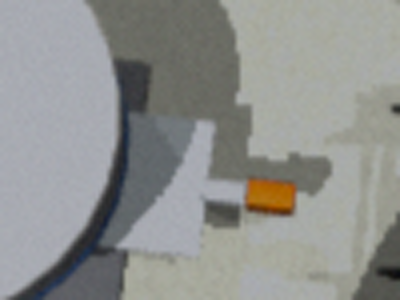

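Top view: gate fully drawn, with the grip at (302–314,195–202) matching a draw of 0.09. Now the toggle.

Run:
```python
from h import *
plan(np.array([.436,-.20,.20]),rot(1.56,0),8)
```

```text
N 8 shift cm [-2.16 -1.54 -0.62] 2.7213941818995577 turn [ 0.2  -4.95 -0.6 ] path [[0.57, -0.03, 0.22], [0.5, -0.11, 0.19], [0.44, -0.2, 0.2]]
```

jog_arm(motion=[[255, -2.2, -1.5, -0.6, 0.2, -5, -0.6], [255, -2.2, -1.5, -0.6, 0.2, -5, -0.6], [255, -2.2, -1.5, -0.6, 0.2, -5, -0.6], [255, -2.2, -1.5, -0.6, 0.2, -5, -0.6], [255, -2.2, -1.5, -0.6, 0.2, -5, -0.6], [255, -2.2, -1.5, -0.6, 0.2, -5, -0.6], [255, -2.2, -1.5, -0.6, 0.2, -5, -0.6], [255, -2.2, -1.5, -0.6, 0.2, -5, -0.6]])

```text
t: 11.5
tcp_pos: [0.4376, -0.2007, 0.1947]
orientation: [-3.138, 0.008, 1.561]
force: [0.8, 0.0, 0.3]
finger_gap: 0.0361
gripper_force: 0.0
```

jog_arm(motion=[[255, 0, 0, 0, 0, 0, 0], [255, 0, 0, 0, 0, 0, 0], [255, 0, 0, 0, 0, 0, 0], [255, 0, 0, 0, 0, 0, 0], [255, 0, 0, 0, 0, 0, 0], [255, 0, 0, 0, 0, 0, 0], [255, 0, 0, 0, 0, 0, 0], [255, 0, 0, 0, 0, 0, 0]])

```text
t: 12.3
tcp_pos: [0.4384, -0.1995, 0.194]
orientation: [-3.138, 0.004, 1.561]
force: [0.0, 0.3, 0.1]
finger_gap: 0.0003
gripper_force: 0.0
```

Run:
```python
from h import *
st()
plan(np.array([.436,-.20,.112]),rot(1.56,0),8)
for n in("top","side"):
    c=arm.capture(n)
    for k,z in(("toggle_pivot",.072),("toggle_tip",.138)): print(n,k,[(a["at"],round(a["confidence"],2),onz(c,a["at"],z).round(3)) for a in arm.tip_of(k,c)[:2]])
```

```text
{'t': 12.3, 'joint_pos': [-0.561, 0.315, 1.925, -0.007, 0.903, -0.547], 'tcp_pos': [0.438, -0.199, 0.194], 'orientation': [-3.138, 0.004, 1.561], 'force': [0.005, 0.3, 0.125], 'finger_gap': 0.0, 'gripper_force': 0.0}
N 8 shift cm [-0.   -0.03  1.03] 1.0256458163591788 turn [-0.03  0.03  0.01] path [[0.44, -0.2, 0.19], [0.44, -0.2, 0.15], [0.44, -0.2, 0.11]]
top toggle_pivot []
top toggle_tip []
side toggle_pivot [([429.9, 243.0], 0.6, array([ 0.433, -0.326,  0.072]))]
side toggle_tip [([422.6, 232.0], 0.44, array([ 0.418, -0.287,  0.138]))]
```

jog_arm(motion=[[255, 0, -0.05, 1, 0, 0, 0], [255, 0, -0.05, 1, 0, 0, 0], [255, 0, -0.05, 1, 0, 0, 0], [255, 0, -0.05, 1, 0, 0, 0], [255, 0, -0.05, 1, 0, 0, 0], [255, 0, -0.05, 1, 0, 0, 0], [255, 0, 0, 1, 0, 0, 0], [255, 0, 0, 1, 0, 0, 0]])

```text
t: 13.4
tcp_pos: [0.435, -0.1998, 0.1132]
orientation: [-3.138, 0.004, 1.561]
force: [0.5, -0.2, -0.3]
finger_gap: 0.0003
gripper_force: 0.0
```

jog_arm(motion=[[255, -1.3, 0, 0, 0, 0, 0], [255, -1.3, 0, 0, 0, 0, 0], [255, -1.3, 0, 0, 0, 0, 0], [255, -1.3, 0, 0, 0, 0, 0], [255, -1.3, 0, 0, 0, 0, 0], [255, -1.3, 0, 0, 0, 0, 0], [255, -1.3, 0, 0, 0, 0, 0], [255, -1.3, 0, 0, 0, 0, 0]])

```text
t: 14.2
tcp_pos: [0.434, -0.305, 0.1146]
orientation: [-3.138, 0.005, 1.561]
force: [-0.1, 0.7, -0.5]
finger_gap: 0.0007
gripper_force: 0.1
```

jog_arm(motion=[[255, -0.5, 0, 0, 0, 0, 0], [255, -0.5, 0, 0, 0, 0, 0], [255, -0.5, 0, 0, 0, 0, 0], [255, -0.5, 0, 0, 0, 0, 0], [255, -0.3, 0, 0, 0, 0, 0], [255, 0, 0, 0, 0, 0, 0], [255, 0, 0, 0, 0, 0, 0], [255, 0, 0, 0, 0, 0, 0]])

```text
t: 15.0
tcp_pos: [0.4338, -0.3267, 0.1147]
orientation: [-3.138, 0.004, 1.561]
force: [-0.3, 0.4, -0.5]
finger_gap: 0.0004
gripper_force: 0.2
```

jog_arm(motion=[[255, 1, 0, 0, 0, 0, 0], [255, 2, 0, 0, 0, 0, 0], [255, 2, 0, 0, 0, 0, 0], [255, 2, 0, 0, 0, 0, 0], [255, 2, 0, 0, 0, 0, 0], [0, 1, 0, -2, 0, 0, 0], [0, 1, 0, -4, 0, 0, 0], [0, 1, 0, -4, 0, 0, 0]])

```text
t: 15.8
tcp_pos: [0.4347, -0.204, 0.215]
orientation: [-3.136, 0.003, 1.562]
force: [0.0, -0.4, 0.0]
finger_gap: 0.0192
gripper_force: 0.0
```

Run:
```python
from h import *
st()
S=arm.capture("side");T=arm.capture("top")
f=lambda im,x,y:cv2.resize(im[y:y+75,x:x+100],(400,300),interpolation=cv2.INTER_CUBIC)
save("end",np.vstack([np.hstack([f(S["frame"],380,205),f(T["frame"],395,210)]),cv2.resize(T["frame"][40:340],(800,375))[:300]]))
```

```text
{'t': 15.8, 'joint_pos': [-0.573, 0.287, 1.9, -0.007, 0.957, -0.56], 'tcp_pos': [0.435, -0.204, 0.215], 'orientation': [-3.136, 0.003, 1.562], 'force': [0.023, -0.353, 0.026], 'finger_gap': 0.019, 'gripper_force': 0.0}
```

View pics/end.png

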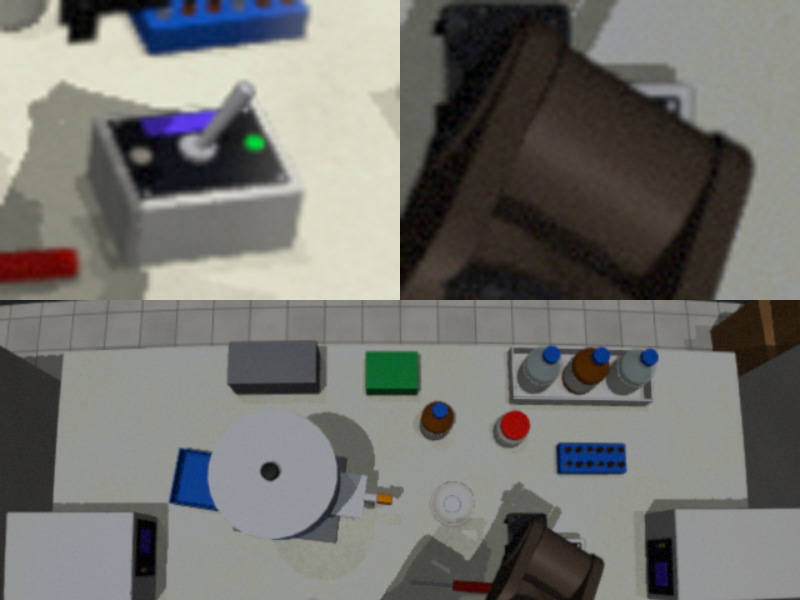

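In the side crop the toggle leans to the green dot (crop position (240,95), beside green at (255,142)). In the top view the gate is still out and the other items are where they were. The arm is clear of everything, so I'm handing in.

```bash
python3 -c "
from bench import arm
print(arm.hand_in())"
```

```text
the job is handed in; nothing more can be done
None
```

I drew the slide gate out to its end stop, then flipped the toggle to the green (on) side. The gripper is clear of everything, no other item looks moved in the final top picture, and I handed the job in at about 16 s.

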